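# Wedge the rocking gauge tester

### The arm

A 7-joint arm with a two-finger parallel gripper is mounted at the origin on the work surface. World frame = base frame: x ahead of the robot, y to its left, z up, the work surface at z = 0. Lengths are in m, angles in rad, forces in N, time in s.
With the tool pointing down it reaches from about 0.4 to 0.9 m from the base axis. Payload 5.6 kg.
Tool frame: the origin (TCP) lies midway between the tips of the shut fingers; the grasp point (between the pads) lies 19 mm behind it; y points along the fingers, z is the direction in which the jaws open and shut, and the axes are right-handed (so a half turn about y gives the same grasp; the last joint's range is limited). The gripper opens to 92 mm and grips with 3 to 60 N. Pads are 20 mm wide; open, the fingers measure 128 mm over their backs; the gripper's body (75 mm by 189 mm) begins 69 mm behind the grasp point.
Start: joints at [1.142, 0.468, -0.012, 1.603, 0.006, 1.071, -0.056], TCP at [0.245, -0.602, 0.215] pointing down, gripper open.
Joint ranges: [-2.53, 2.53], [-0.31, 2.02], [-1.57, 1.55], [0.28, 2.44], [-1.29, 4.43], [0.15, 1.84], [-2.92, 2.92]. Speed limits (rad/s): [2.57, 2.57, 3.14, 3.14, 3.14, 3.14, 3.14].

### API

Orientations are given as a 3x3 rotation matrix whose columns are the frame's x, y, z axes.
In Python, from station import env, effector, solver, viewer, workorder, search_frame, tip_of gives the robot as it stands. Calls block until the motion is done:
- env.reach(position, orientation): joint-space move of the TCP to a pose.
- env.movel(position, frame=None, rate=0.15): straight line of the TCP; frame=None keeps the orientation; rate is the mean speed in m/s.
- env.goto_joints(angles): joint-space move.
- effector.release() and effector.grasp(squeeze=None): open the fingers fully, or close them until they stop; squeeze is the grip in N (None keeps the last).
- env.pause(seconds).
- solver.inverse_kinematics(position, orientation): joint angles nearest the present ones, or None.
- env.sense(): the state.
- viewer.read_camera(name): name is "scene" or "top" or "wrist"; returns (picture, depth): 420x560x3 uint8, red, green, blue; 420x560 float32, m along the optical axis (not along the pixel's ray), 0 where there is no reading.
- viewer.camera_info(name): a dict with "intrinsics" (3x3 intrinsics, pixels), "dist_coeffs" ([k1, k2, p1, p2, k3] as OpenCV has them; the pictures are not rectified), "eye" and "rotation" of the camera in the world; the wrist camera has in their place "T_tool_cam" (4x4, takes a point from camera to tool coordinates, whose origin is the TCP and whose axes are the tool frame's). Camera axes: x right, y up, looking along -z (the intrinsics and any distortion apply to the point x, -y, -z); pixel columns grow to the right and rows downward; lengths in m; the calibration is good to about 2 mm. A picture is of the moment at which its call begins: read the wrist's pose just before it. camera_info takes no time and is no camera call.
A pose or a line that the arm cannot do raises env.PlanningError and nothing moves.
- workorder.finish_job(): hands the job in, once; it reports no verdict.
Trained networks look in the newest picture that a camera, given by its name, has taken for a name from the list of things; names that differ only in an ending like _2 or _b are one class to them, and where a whole thing is asked for, a point or a joint stands for the part that bears it (a point fixed in the world has none). Each returns a list of dicts, best first, with "score" (0 to 1); they miss things now and then, are a little off and sometimes report something else, mostly with a low value. They report only what shows in the picture. A call takes as long as a camera call. They do not tell look-alikes from the thing itself.
- search_frame(camera, name): "at" ([x, y, z] in m, in world coordinates, good to about 4 mm: the middle of the surface that is visible of it).
- tip_of(camera, name): "at" ([x, y, z] in m, in world coordinates, good to about 4 mm: a listed point, or the origin of a listed thing).
The state is a dict: "t": time; "joint_positions": joint angles; "joint_velocities": joint speeds; "tau": joint torques, N m; "ee_pos": TCP position; "tcp_rot": TCP orientation; "wrist_force": force on the tool from outside, world axes, zero at the start; "moment": the same for the moment, N m; "gripper_width": finger opening in m.
Only numpy, scipy, OpenCV 4.12 (cv2) and the standard library are available. Lean on these libraries where they do the work, as an engineer would, in place of code of your own. Each camera call takes 0.05 s, during which the arm holds its last target. There are 200 camera calls.

### The job

The gauge tester rocks because one of its feet has lost its pad. Gently push the wooden wedge, thin edge first, along the bench under that bare stud until it just takes up the gap, then press firmly down on the tester's corner above it to prove that it no longer rocks (if it still gives, push the wedge a little farther and press again). Only push and press with the fingers: do not pick up the wedge, do not jack up or shove the tester, leave the other things alone, and end with your hand clear and the wedge left in place.

Things in the scene. Friction and masses are not known exactly. Their poses are not given: they have to be found in the camera images.
- tester: Green-grey steel gauge tester, loose, about 7 kg: case 200 x 280 mm (x, y), lid 206 x 286 mm, flat top 136 mm and case underside 26 mm above the bench. Origin: centre of its base at bench level; z up. Three rubber feet and one bare stud at x +-75, y +-115 mm. Two dials (diameter 100 mm, up to 283 mm above the bench) stand on the top at x -20, y 0 and -105 mm, facing -x; hand wheel on the -y end.
- stud_point (a point): Bench-level point of the tester straight below the bare steel stud at its (+75, +115) mm corner. The stud is 20 mm in diameter with a round nose (radius 10 mm) that hangs 4 to 10 mm above the bench, differently each time; the tester rests level on its three rubber feet.
- corner_top (a point): Where to press: point on the tester's bare flat top straight above the stud, 28 mm in from both lid edges. Press 6 to 25 N straight down. Unwedged, 3 to 6 N begins to tip the tester here and up to 10 N brings the stud down to the bench, 4 to 10 mm lower; well wedged it gives less than 2 mm.
- wedge: Loose hardwood wedge lying flat, 140 mm long (x), 46 mm wide (y), about 100 g. Origin: centre of its underside. Its own +x points to the thin edge (3 mm high, at x +70 mm); the heel, 20 mm high and painted red, is at x -70 mm; the top slopes evenly between. It slides at about 1 N; from meeting the stud the push grows by 1 to 4 N per mm. It stays where it is left.
- wedge_heel (a point): Middle of the wedge's upright red heel face, 10 mm above its underside: where to push, with 5 to 20 N at the end. Pushed sideways near the heel, the wedge turns about a point near its middle.
- spray_can: Bystander: standing spray can, 58 mm in diameter, 170 mm high; origin at the centre of its underside.
- spare_gauge: Bystander: dial gauge lying on its back, 100 mm in diameter, 34 mm high, brass stem to its own -x; origin at the centre of its underside.
- spanner: Bystander: steel spanner 170 mm long lying flat; origin at the middle of its underside.
Mind the look-alikes: they are no part of the job. Of the things that look like the wedge, the smallest one is meant.

How it is judged:
On the way, in this order (a step that is already met when the one before it is completed fails the run):
1. the wedge, pushed under the stud, carries it (over 1 N) while the tester stands level and the hand is off the tester (contact force between wedge and tester above 1 N and x of stud_point in the frame of wedge between -0.05 and 0.072 m and angle between tester's own z axis and vertical below 0.008 rad and contact force between each of the arm, the fingers and tester below 0.5 N), for 0.2 s.
2. the fingers press down on the corner over the stud (over 4 N) and it does not give (contact force between the fingers and tester above 4 N and horizontal distance between the grasp point and corner_top below 0.045 m and height (world z) of the grasp point above 0.135 m and contact force between wedge and tester above 1 N and angle between tester's own z axis and vertical below 0.008 rad), for 0.1 s.
At the end, for the whole second after the job is handed in: The wedge lies flat on the bench under the bare stud and carries it (over 1 N), the stud within 24 mm of the wedge's middle line; the tester stands level within 0.008 rad (about 1.5 mm at a foot), and all is at rest (contact force between wedge and tester above 1 N and x of stud_point in the frame of wedge between -0.05 and 0.072 m and y of stud_point in the frame of wedge between -0.024 and 0.024 m and angle between tester's own z axis and vertical below 0.008 rad and height (world z) of wedge below 0.003 m and linear speed of each of wedge, tester below 0.01 m/s); the robot touches nothing.
It fails at once if the wedge was lifted or tipped (height (world z) of wedge above 0.005 m or angle between wedge's own z axis and vertical above 0.12 rad).
It fails at once if the wedge was squeezed or rammed (contact force between the fingers and wedge above 40 N).
It fails at once if the tester was shoved, or jacked up and tipped (distance of tester from where it was at the start of the episode above 0.015 m or angle between tester's own z axis and vertical above 0.1 rad).
It fails at once if a bystander was disturbed (distance of any of spray_can, spare_gauge, spanner from where it was at the start of the episode above 0.015 m).
It also fails if it takes over 64 s, if anything falls off the work surface, if the arm or the gripper's body presses on something with over 40 N, if the wrist force passes 120 N, or if a joint passes its speed limit or range.

## Working session

There is one attempt and no reset: what is moved stays moved. The work goes in short steps, each a Python script; the robot and the scene stay as the last script left them, time stands still between calls to the robot, and variables do not carry over. Pictures are saved under pics/ and viewed, about 8 in all and at most 12, crops included, and the job is handed in when it is done.

```bash
mkdir -p pics
cat > h.py <<'E'
import numpy as np, cv2
from station import env, effector, solver, viewer, workorder, search_frame, tip_of
def save(img,n): cv2.imwrite('pics/'+n+'.png',cv2.cvtColor(img,cv2.COLOR_RGB2BGR))
def cloud(cam,depth):
    """world points HxWx3"""
    i=viewer.camera_info(cam);K=np.array(i['intrinsics'],float);d=np.array(i['dist_coeffs'],float)
    h,w=depth.shape;u,v=np.meshgrid(np.arange(w),np.arange(h))
    p=cv2.undistortPoints(np.stack([u,v],-1).reshape(-1,1,2).astype(float),K,d).reshape(h,w,2)
    P=np.stack([p[...,0]*depth,-p[...,1]*depth,-depth],-1)
    if cam=='wrist':
        s=env.sense();T=np.array(i['T_tool_cam']);P=P@T[:3,:3].T+T[:3,3]
        P=P@np.array(s['tcp_rot']).T+np.array(s['ee_pos'])
    else: P=P@np.array(i['rotation']).T+np.array(i['eye'])
    P[depth<=0]=np.nan
    return P
E
python3 - <<'E'
from h import *
np.set_printoptions(precision=4,suppress=True)
s=env.sense();print(s['t'],s['ee_pos'],s['tcp_rot'],s['wrist_force'])
for c in('top','scene'):
    im,d=viewer.read_camera(c);save(im,c+'0');np.savez('pics/'+c+'0.npz',im=im,d=d)
    np.save('pics/'+c+'P.npy',cloud(c,d))
    print(c,viewer.camera_info(c)['eye'])
    for n in('tester','stud_point','corner_top','wedge','wedge_heel','spray_can','spare_gauge','spanner'):
        print(n,[(np.round(r['at'],3).tolist(),round(r['score'],2)) for r in tip_of(c,n)])
E
```

```text
0.0 [ 0.2443 -0.6017  0.2136] [[-0.9265 -0.0008  0.3762]
 [-0.3762  0.0016 -0.9265]
 [ 0.0001 -1.     -0.0018]] [0.0986 1.1291 0.5588]
top [0.3981 0.0912 1.0301]
tester [([0.519, -0.224, 0.002], 0.6)]
stud_point []
corner_top [([0.606, -0.113, 0.139], 0.81)]
wedge [([0.776, 0.13, 0.003], 0.95), ([0.406, 0.115, 0.0], 0.81), ([0.617, 0.06, 0.006], 0.67)]
wedge_heel [([0.613, 0.132, 0.012], 0.76), ([0.717, 0.066, 0.013], 0.65), ([0.501, 0.125, 0.015], 0.59)]
spray_can [([0.688, 0.382, -0.003], 0.88)]
spare_gauge [([0.413, 0.354, 0.003], 0.55)]
spanner [([0.574, 0.367, 0.0], 0.7)]
scene [ 1.2865 -0.4992  0.9917]
tester [([0.527, -0.224, -0.001], 0.7)]
stud_point [([0.606, -0.115, -0.002], 0.89)]
corner_top [([0.607, -0.117, 0.132], 0.58), ([0.414, 0.353, 0.0], 0.18)]
wedge [([0.777, 0.134, 0.004], 0.95), ([0.621, 0.059, 0.001], 0.87), ([0.41, 0.109, -0.003], 0.69)]
wedge_heel [([0.716, 0.063, 0.016], 0.79), ([0.503, 0.126, 0.02], 0.79), ([0.612, 0.125, 0.011], 0.62)]
spray_can [([0.694, 0.38, 0.0], 0.66)]
spare_gauge [([0.412, 0.352, 0.0], 0.67)]
spanner [([0.576, 0.365, -0.001], 0.58)]
```

View pics/top0.png

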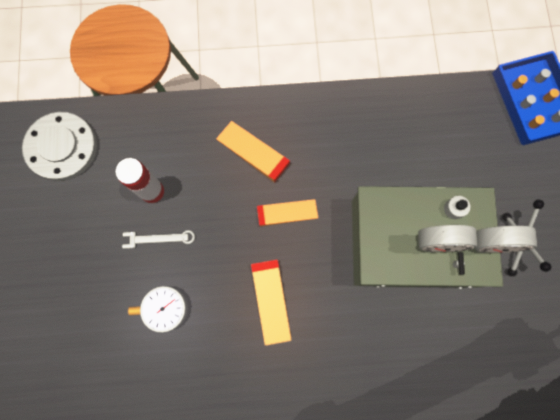

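Run:
```python
import numpy as np,cv2
P=np.load('pics/topP.npy')
z=P[...,2]
# low objects in wedge area
m=((z>0.0045)&(z<0.05)&(P[...,0]>0.3)&(P[...,0]<0.9)&(P[...,1]>-0.04)&(P[...,1]<0.28)).astype(np.uint8)
m=cv2.morphologyEx(m,cv2.MORPH_OPEN,np.ones((3,3),np.uint8))
n,l,st,c=cv2.connectedComponentsWithStats(m)
for i in range(1,n):
    if st[i,4]<150: continue
    q=P[l==i];r=cv2.minAreaRect(q[:,:2].astype(np.float32))
    print(st[i],c[i].round(),np.round(r[0],3),np.round(r[1],3),round(r[2],1),'zmax',np.round(np.percentile(q[:,2],[2,50,98]),4))
    hi=q[q[:,2]>np.percentile(q[:,2],85)];lo=q[q[:,2]<np.percentile(q[:,2],15)];print(' hi',hi.mean(0),'lo',lo.mean(0))
# lid
m=(abs(z-.136)<.006)&(P[...,1]<0.05)
q=P[m];r=cv2.minAreaRect(q[:,:2].astype(np.float32));print('lid',r,np.median(q[:,2]))
```

```text
[ 225  129   64   52 1592] [256. 153.] [0.771 0.127] [0.168 0.061] 48.3 zmax [0.0056 0.0164 0.0277]
 hi [0.72542328 0.0765207  0.02577996] lo [0.80233138 0.16590064 0.0074573 ]
[257 201  50  25 923] [281. 213.] [0.615 0.071] [0.047 0.115] 4.2 zmax [0.0052 0.0136 0.022 ]
 hi [0.61074676 0.115743   0.02045753] lo [0.61358794 0.03274047 0.00698032]
[ 251  260   39   80 1982] [270. 299.] [0.414 0.113] [0.18 0.06] 5.8 zmax [0.0055 0.0163 0.0274]
 hi [0.48454017 0.11979707 0.02570501] lo [0.34873497 0.10431584 0.00725256]
lid ((0.5163872838020325, -0.2648128271102905), (0.36939093470573425, 0.2076079398393631), 85.19901275634766) 0.13575504493347118
```

The top view shows three wedge look-alikes, at (253,152), (288,213) and (271,302). The one at (288,213) is the smallest, about 46 mm wide and 20 mm high, against 60 mm and 27 mm for the others. Its thin edge points at the tester. I'll confirm with an enlarged crop and fit the axes precisely.

Run:
```python
import numpy as np,cv2
for c in('top','scene'):
    P=np.load(f'pics/{c}P.npy');D=np.load(f'pics/{c}0.npz');im=D['im']
    hsv=cv2.cvtColor(im,cv2.COLOR_RGB2HSV)
    near=(abs(P[...,0]-.615)<.06)&(P[...,1]>-.03)&(P[...,1]<.16)
    col=near&(hsv[...,1]>150)&(hsv[...,2]>90)&(P[...,2]<.03)
    q=P[col];r=cv2.minAreaRect(q[:,:2].astype(np.float32));print(c,'wedge',r,len(q))
    red=col&((hsv[...,0]<6)|(hsv[...,0]>174));print(' red',P[red].mean(0),'orange',P[col&~red].mean(0))
    lid=(abs(P[...,2]-.1355)<.005)&(P[...,1]<0)&(P[...,1]>-.25)
    q=P[lid]
    # +y edge: max y per x-bin ; +x edge: max x per y-bin
    e=[];f=[]
    for x in np.arange(.45,.59,.008):
        s=q[abs(q[:,0]-x)<.004]
        if len(s)>3:e.append((x,np.percentile(s[:,1],99.5)))
    for y in np.arange(-.24,-.11,.008):
        s=q[abs(q[:,1]-y)<.004]
        if len(s)>3:f.append((y,np.percentile(s[:,0],99.5)))
    e=np.array(e);f=np.array(f);a=np.polyfit(*e.T,1);b=np.polyfit(*f.T,1)
    # corner
    y=(a[0]*b[1]+a[1])/(1-a[0]*b[0]);x=b[0]*y+b[1];print(' yaw est',np.degrees([a[0],-b[0]]),'corner',x,y, 'z',np.median(q[:,2]))
    th=(a[0]-b[0])/2;R=np.array([[np.cos(th),-np.sin(th)],[np.sin(th),np.cos(th)]])
    print(' stud',np.array([x,y])+R@[-.028,-.028],'spread',(e[:,1]-np.polyval(a,e[:,0])).std(),(f[:,1]-np.polyval(b,f[:,0])).std())
    if c=='top': cv2.imwrite('pics/crop.png',cv2.cvtColor(cv2.resize(im[120:350,210:400],None,fx=2.6,fy=2.6,interpolation=2),cv2.COLOR_RGB2BGR))
```

```text
top wedge ((0.6142733097076416, 0.0745614767074585), (0.046783436089754105, 0.10820242762565613), 3.5282022953033447) 176
 red [0.61045857 0.12196628 0.01990577] orange [0.60073229 0.0962889  0.01443456]
 yaw est [-4.92622037 -5.48684647] corner 0.6340944790434968 -0.09080136161615156 z 0.1356437036191615
 stud [ 0.60366911 -0.11614494] spread 0.0004564620540300541 0.0006913507313797572
scene wedge ((0.6086856126785278, 0.12370464205741882), (0.0279361791908741, 0.055593956261873245), 79.801513671875) 68
 red [0.61202196 0.12072132 0.01733803] orange [0.61815602 0.11400067 0.01747964]
 yaw est [-4.74238905 -4.71165024] corner 0.6361354517240357 -0.09510264143995574 z 0.13380026191445116
 stud [ 0.60592325 -0.12069997] spread 0.0008262951930131564 0.0009025816450898838
```

View pics/crop.png

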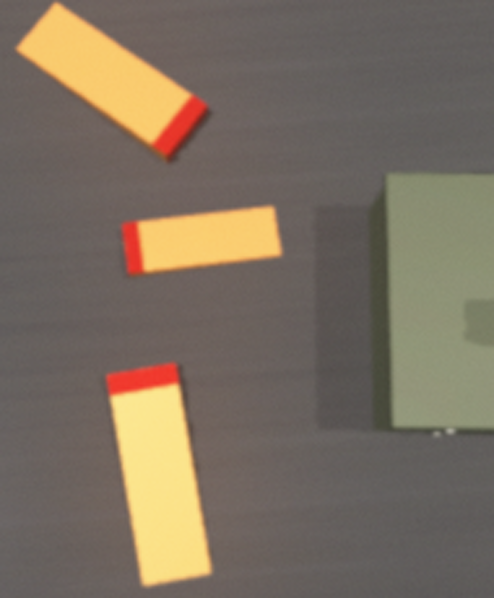

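The crop confirms it: the small wedge has its red heel at crop (133,247) and its thin edge at (278,232), nearest the tester. Its axis passes about 22 mm to the +x side of the stud at roughly (0.605, -0.118). I'll nudge the heel about 8 mm toward +x first, then push it flat with the shut fingers.

```bash
cat >> h.py <<'E'
def Rz(a,s=1):
    """tool down, jaw axis z = s*(cos a, sin a)"""
    z=s*np.array([np.cos(a),np.sin(a),0]);y=np.array([0,0,-1.]);return np.stack([np.cross(y,z),y,z],1)
E
python3 - <<'E'
from h import *
np.set_printoptions(precision=3,suppress=True)
print(np.array(viewer.camera_info('wrist')['T_tool_cam']))
for s in(1,-1):
    for p in([.555,.12,.3],[.555,.12,.005],[.60,.0,.005],[.605,-.11,.136]):
        print(s,p,solver.inverse_kinematics(p,Rz(0,s)))
E
```

```text
[[ 0.001 -0.962 -0.275 -0.077]
 [ 0.     0.275 -0.962 -0.17 ]
 [ 1.     0.001  0.     0.   ]
 [ 0.     0.     0.     1.   ]]
1 [0.555, 0.12, 0.3] [ 0.339  0.36  -0.777  1.671  0.266  1.22  -0.499]
1 [0.555, 0.12, 0.005] [ 0.111  0.696 -0.498  1.902  0.514  0.673 -0.7  ]
1 [0.6, 0.0, 0.005] [ 0.322  0.737 -0.508  1.821  0.519  0.72  -0.475]
1 [0.605, -0.11, 0.136] [ 0.525  0.568 -0.543  1.73   0.35   0.942 -0.157]
-1 [0.555, 0.12, 0.3] [ 0.633  0.606 -1.311  1.656  0.599  1.354  2.37 ]
-1 [0.555, 0.12, 0.005] [ 0.592  1.223 -1.34   1.874  1.292  1.259  1.944]
-1 [0.6, 0.0, 0.005] [ 0.773  1.247 -1.341  1.794  1.294  1.286  2.198]
-1 [0.605, -0.11, 0.136] [-0.707  0.939  1.34   1.811 -0.977  1.245 -2.214]
```

Run:
```python
from h import *
np.set_printoptions(precision=3,suppress=True)
p=np.array(env.sense()['ee_pos']);p[2]=.42
effector.grasp(10)
env.movel(p,rate=.3)
env.reach([.555,.12,.40],Rz(0)); print(env.sense()['ee_pos'],env.sense()['t'])
env.movel([.555,.12,.05],rate=.3)
env.pause(.2);f0=np.array(env.sense()['wrist_force'])
env.movel([.555,.12,.006],rate=.1);print('w',env.sense()['gripper_width'],env.sense()['wrist_force']-f0)
for x in np.arange(.562,.5781,.002):
    env.movel([x,.12,.006],rate=.04);s=env.sense();print(np.round(x,4),s['ee_pos'],s['wrist_force']-f0)
env.movel([.555,.12,.006],rate=.1)
env.movel([.57,.23,.15],rate=.3)
im,d=viewer.read_camera('top');save(im,'top1');P=cloud('top',d)
z=P[...,2];near=(abs(P[...,0]-.615)<.06)&(P[...,1]>-.04)&(P[...,1]<.16)&(z>.0045)&(z<.03)
q=P[near];print('wedge',cv2.minAreaRect(q[:,:2].astype(np.float32)),env.sense()['t'])
cv2.imwrite('pics/crop1.png',cv2.cvtColor(cv2.resize(im[150:300,230:400],None,fx=3,fy=3,interpolation=2),cv2.COLOR_RGB2BGR))
print([(np.round(r['at'],3),r['score']) for r in tip_of('top','wedge')],[(np.round(r['at'],3),r['score']) for r in tip_of('top','wedge_heel')])
```

```text
[0.555 0.119 0.4  ] 5.85
w 0.0007810682928072146 [-0.155  0.915 -0.609]
0.562 [0.563 0.12  0.006] [ 0.151  0.562 -0.91 ]
0.564 [0.564 0.12  0.006] [ 0.882  0.48  -1.049]
0.566 [0.566 0.12  0.006] [-0.496  0.995 -0.899]
0.568 [0.568 0.12  0.006] [-0.217  0.666 -0.68 ]
0.57 [0.57  0.12  0.006] [-0.234  0.646 -0.83 ]
0.572 [0.572 0.12  0.006] [ 0.203  0.358 -0.331]
0.574 [0.574 0.12  0.006] [ 0.031  1.01  -0.549]
0.576 [0.576 0.12  0.006] [ 0.146  1.16  -1.426]
0.578 [0.578 0.12  0.006] [-0.865  0.143 -1.489]
wedge ((0.6265742182731628, 0.05345165729522705), (0.2121024876832962, 0.07774076610803604), 75.80228424072266) 11.475
[(array([0.776, 0.13 , 0.002]), 0.96), (array([0.618, 0.058, 0.002]), 0.95), (array([ 0.409,  0.112, -0.004]), 0.58)] [(array([0.72 , 0.066, 0.018]), 0.61)]
```

View pics/crop1.png

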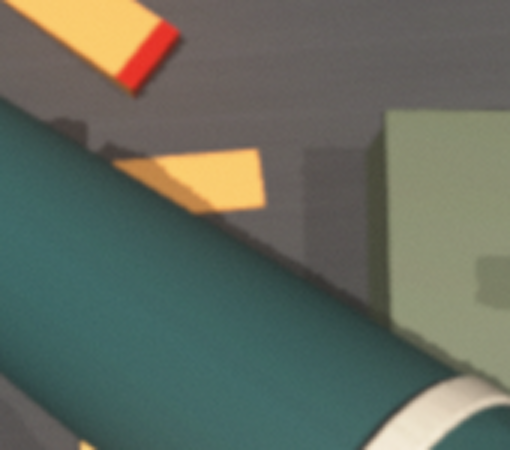

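The arm hides the heel from the top camera, and the wedge seems to have turned only slightly. I'll use the wrist camera instead.

```bash
cat >> h.py <<'E'
def wedge_pose(tag=None):
    im,d=viewer.read_camera('wrist');P=cloud('wrist',d)
    hsv=cv2.cvtColor(im,cv2.COLOR_RGB2HSV)
    if tag: save(im,tag)
    col=(hsv[...,1]>110)&(hsv[...,2]>60)&((hsv[...,0]<30)|(hsv[...,0]>172))&(P[...,2]<.035)&(P[...,2]>-.01)&(abs(P[...,0]-.61)<.06)&(P[...,1]<.2)
    m=col.astype(np.uint8);n,l,st,c=cv2.connectedComponentsWithStats(m);k=1+np.argmax(st[1:,4]);col=l==k
    q=P[col];red=col&((hsv[...,0]<6)|(hsv[...,0]>172));r=P[red]
    # middle line: mid of x extremes by y bins
    L=[]
    for y in np.arange(q[:,1].min()+.012,q[:,1].max()-.01,.005):
        s=q[abs(q[:,1]-y)<.0025]
        if len(s)>10:L.append((y,(np.percentile(s[:,0],1)+np.percentile(s[:,0],99))/2,np.ptp(np.percentile(s[:,0],[1,99]))))
    L=np.array(L);a=np.polyfit(L[:,0],L[:,1],1)
    print('y range',q[:,1].min(),q[:,1].max(),'width',np.median(L[:,2]),'dx/dy',a[0],'x at y=-.118',np.polyval(a,-.118),'x at heel',np.polyval(a,q[:,1].max()),'z',np.nanpercentile(q[:,2],[2,98]),'red',r.mean(0) if len(r) else None)
    return a,q[:,1].max()
E
python3 - <<'E'
from h import *
np.set_printoptions(precision=4,suppress=True)
env.movel([.61,.14,.20],rate=.3);env.pause(.3)
wedge_pose('w1');print(env.sense()['t'])
E
```

```text
y range 0.06397791137001763 0.12952872657461825 width 0.044645459229293416 dx/dy -0.046429896438019924 x at y=-.118 0.6255352895879721 x at heel 0.6140425564476776 z [0.007  0.0209] red [0.6146 0.1234 0.0178]
12.4417
```

View pics/w1.png

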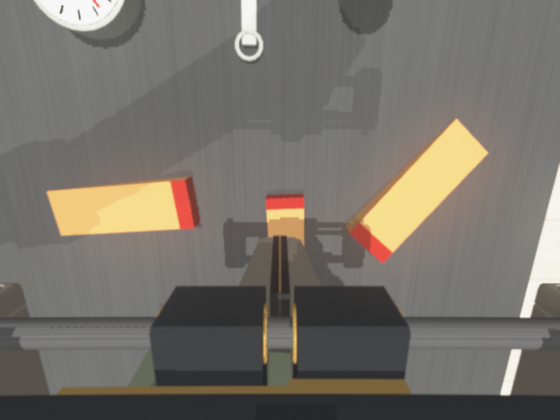

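Run:
```python
from h import *
np.set_printoptions(precision=4,suppress=True)
env.movel([.555,.12,.08],rate=.3)
env.movel([.555,.12,.006],rate=.15)
env.movel([.572,.12,.006],rate=.1);env.movel([.585,.12,.006],rate=.04)
env.movel([.56,.12,.006],rate=.1)
env.movel([.56,.08,.15],rate=.3);env.movel([.61,-.02,.2],rate=.3);env.pause(.3)
wedge_pose('w2');print(env.sense()['t'])
```

```text
y range 0.032402326580327864 0.1310889346444716 width 0.04454026043251591 dx/dy 0.12735982302523943 x at y=-.118 0.5980673371110538 x at heel 0.6297912597449191 z [0.0082 0.021 ] red [0.6226 0.1199 0.0186]
16.425
```

View pics/w2.png

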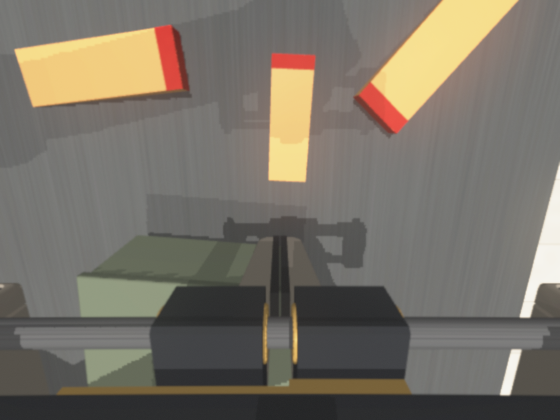

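The wedge is now in full view: heel corners (272,55) and (315,57), tip corners (269,181) and (306,182). I'll project those corners onto their known heights.

```bash
cat >> h.py <<'E'
def ray(px,z,cam='wrist'):
    """pixel list -> world points on plane heights z"""
    a=np.ones((420,560),np.float32);A=cloud(cam,a);B=cloud(cam,2*a);o=[]
    for (u,v),h in zip(px,z):
        p,q=A[v,u],B[v,u];o.append(p+(q-p)*(h-p[2])/(q[2]-p[2]))
    return np.array(o)
E
python3 - <<'E'
from h import *
np.set_printoptions(precision=4,suppress=True)
w=ray([(272,55),(315,57),(269,181),(306,182)],[.02,.02,.003,.003]);print(w)
h=w[:2].mean(0);t=w[2:].mean(0);dx=(t-h);print('heel',h,'tip',t,'len',np.linalg.norm(dx[:2]),'width',np.linalg.norm(w[0]-w[1]),np.linalg.norm(w[2]-w[3]),'slope',dx[0]/dx[1],'x at -.118',h[0]+dx[0]/dx[1]*(-.118-h[1]))
im,d=viewer.read_camera('top')
for c in('wrist','top'):
  for n in('wedge','wedge_heel','stud_point','corner_top'):print(c,n,[(np.round(r['at'],3).tolist(),round(r['score'],2)) for r in tip_of(c,n)])
E
```

```text
[[ 0.6006  0.1251  0.02  ]
 [ 0.6464  0.1232  0.02  ]
 [ 0.5955 -0.0145  0.003 ]
 [ 0.6419 -0.0158  0.003 ]]
heel [0.6235 0.1242 0.02  ] tip [ 0.6187 -0.0152  0.003 ] len 0.13940397835179494 width 0.04590444537873452 0.04636676449695743 slope 0.034373917152598917 x at -.118 0.615183081120394
wrist wedge [([0.622, 0.056, 0.001], 0.9), ([0.777, 0.133, 0.003], 0.87), ([0.412, 0.112, 0.0], 0.7)]
wrist wedge_heel [([0.497, 0.12, 0.01], 0.93), ([0.62, 0.121, 0.005], 0.85), ([0.719, 0.064, 0.007], 0.58)]
wrist stud_point []
wrist corner_top []
top wedge [([0.408, 0.114, -0.002], 0.94), ([0.622, 0.06, 0.003], 0.82), ([0.776, 0.13, 0.006], 0.79)]
top wedge_heel [([0.624, 0.127, 0.01], 0.82), ([0.502, 0.126, 0.017], 0.75), ([0.719, 0.064, 0.015], 0.61)]
top stud_point [([0.52, -0.226, -0.0], 0.73)]
top corner_top [([0.606, -0.115, 0.138], 0.89)]
```

The corners check out at 139.4 x 46 mm. The axis now passes about 10 mm off the stud. I'll push along a line aimed at the stud with the flat of the shut fingers square to it, which should pull the wedge into line, and stop on force.

```bash
cat >> h.py <<'E'
SL=.076
def line(y,z=.006): return [.607+SL*(y+.118),y,z]
def force(n=4):
    f=[]
    for _ in range(n): env.pause(.03);f.append(env.sense()['wrist_force'])
    return np.mean(f,0)
def creep(y,f0,stop,ymin=-.04):
    fy=0
    while y>ymin:
        y-=.002 if fy<2.5 else .001
        env.movel(line(y),rate=.03);f=force(3)-f0;fy=f[1]
        print(round(y,4),np.round(env.sense()['ee_pos'][1],4),np.round(f,2))
        if fy>stop: break
    return y
E
python3 - <<'E'
from h import *
np.set_printoptions(precision=4,suppress=True)
R=Rz(-np.arctan(SL))
env.movel([.61,.165,.2],R,rate=.3)
env.movel(line(.165,.04),R,rate=.3);env.movel(line(.165),R,rate=.1)
env.pause(.2);f0=force(8);np.save('f0.npy',f0)
env.movel(line(.05),rate=.06);print(force()-f0)
y=creep(.036,f0,7.5)
print(env.sense()['t'])
E
```

```text
[-0.008   0.3109  0.0626]
0.034 0.034 [ 0.17 -0.3   0.04]
0.032 0.032 [0.07 0.23 0.33]
0.03 0.0299 [ 0.23 -0.45  0.22]
0.028 0.0278 [-0.14 -0.07  0.38]
0.026 0.0258 [ 0.22 -0.07  0.02]
0.024 0.0238 [ 0.13 -0.39  0.28]
0.022 0.0218 [ 0.24 -0.52  0.16]
0.02 0.0198 [-0.07 -0.47  0.53]
0.018 0.0178 [ 0.3  -0.42  0.4 ]
0.016 0.0158 [-0.36 -0.25  0.53]
0.014 0.0138 [ 0.62 -0.31  0.21]
0.012 0.0118 [ 0.6  -0.13  0.02]
0.01 0.0098 [ 0.6  -0.39  0.07]
0.008 0.0079 [ 0.17 -0.02  0.18]
0.006 0.0058 [ 0.13 -0.13 -0.03]
0.004 0.0039 [-0.09 -0.33  0.44]
0.002 0.0019 [-0.09 -0.4   0.26]
-0.0 -0.0 [0.6  0.87 0.28]
-0.002 -0.0016 [ 0.53  2.33 -0.03]
-0.004 -0.0032 [ 0.66  4.93 -0.09]
-0.005 -0.0037 [ 0.71  5.46 -0.53]
-0.006 -0.0041 [ 0.99  6.25 -1.14]
-0.007 -0.0047 [ 1.18  7.74 -1.07]
29.975
```

The wedge met the stud at y≈0 and the push has reached 7.7 N. I'll take it to about 10 N, back off and look.

Run:
```python
from h import *
np.set_printoptions(precision=4,suppress=True)
f0=np.load('f0.npy')
y=creep(-.007,f0,9.5)
env.movel(line(.04),rate=.1)
env.movel(line(.04,.22),rate=.3);env.pause(.1)
im,d=viewer.read_camera('scene');save(im[100:340,100:420].repeat(2,0).repeat(2,1),'s2')
env.movel([.607,-.07,.22],Rz(0),rate=.3);env.pause(.2)
im,d=viewer.read_camera('wrist');save(im,'w3');print(env.sense()['t'])
print([(np.round(r['at'],3).tolist(),round(r['score'],2)) for r in tip_of('wrist','wedge_heel')])
```

```text
-0.009 -0.0059 [ 0.5   8.46 -1.71]
-0.01 -0.006 [ 1.21 10.36 -1.48]
33.1083
[([0.722, 0.061, 0.01], 0.93), ([0.611, -0.015, 0.004], 0.89), ([0.498, 0.12, 0.009], 0.62)]
```

View pics/w3.png

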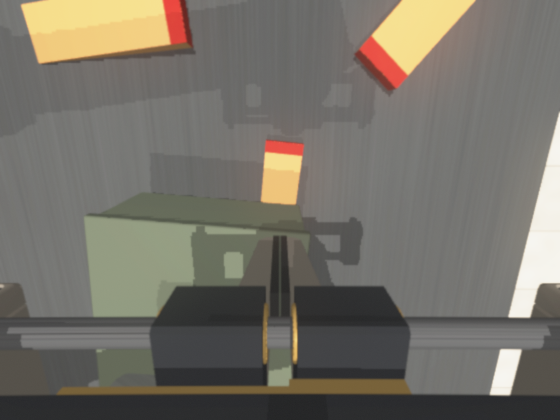

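View pics/s2.png

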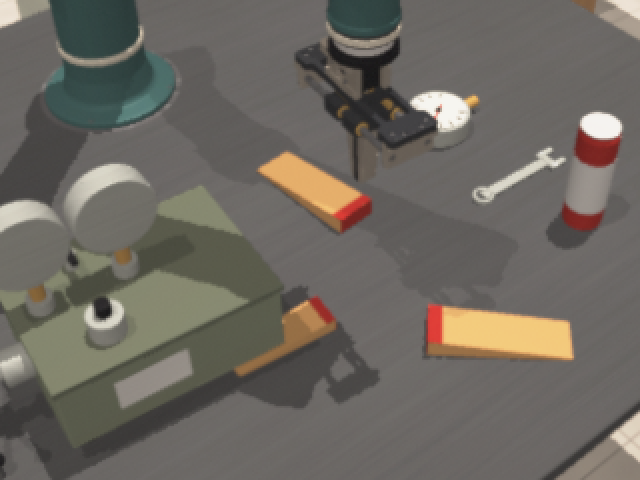

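The wrist view shows the wedge under the tester's corner, heel corners at (265,142) and (303,143), sides running under the case at (262,203) and (296,205). The scene view agrees: it goes in under the +x,+y corner. Next I'll check the middle line and press.

Run:
```python
from h import *
np.set_printoptions(precision=4,suppress=True)
w=ray([(265,142),(303,143),(262,203),(296,205)],[.02,.02,.012,.012])
h=w[:2].mean(0);t=w[2:].mean(0);s=(t-h)[0]/(t-h)[1];print('heel',h,'slope',s,'x at stud',h[0]+s*(-.118-h[1]),'width',np.linalg.norm(w[0]-w[1]))
env.movel([.606,-.113,.16],Rz(0),rate=.2);env.pause(.2);f0=force(8)
env.movel([.606,-.113,.141],rate=.06)
z=.141
while z>.120:
    z-=.001;env.movel([.606,-.113,z],rate=.03);f=force(3)-f0;print(round(z,4),env.sense()['ee_pos'][2].round(4),f)
    if f[2]>9: break
env.pause(.3);print(env.sense()['ee_pos'],force()-f0)
env.movel([.606,-.113,.20],rate=.15);print(env.sense()['t'])
```

```text
heel [ 0.6117 -0.0169  0.02  ] slope 0.07502512518097944 x at stud 0.6041234476340592 width 0.046333163061355126
0.14 0.1402 [ 0.2378  0.4528 -0.3591]
0.139 0.139 [-0.0739  0.1461 -0.4715]
0.138 0.138 [-0.2358 -0.1264 -0.307 ]
0.137 0.137 [-0.133   0.4137 -0.3377]
0.136 0.136 [ 0.351   0.4662 -0.5416]
0.135 0.1355 [-1.3216 -0.0758  4.891 ]
0.134 0.1354 [-3.0217 -0.4675 10.2249]
[ 0.6064 -0.1129  0.1354] [-2.6433  0.3259 10.7994]
38.0833
```

Pressing shows almost no give: 0.1 mm between 5 and 11 N. One last look from the same pose as before will show whether the wedge has crept, then I'll retreat.

Run:
```python
from h import *
np.set_printoptions(precision=4,suppress=True)
env.movel([.607,-.07,.22],Rz(0),rate=.3);env.pause(.3)
im,d=viewer.read_camera('wrist')
a=cv2.cvtColor(cv2.imread('pics/w3.png'),cv2.COLOR_BGR2GRAY).astype(np.float32);b=cv2.cvtColor(im,cv2.COLOR_RGB2GRAY).astype(np.float32)
for n,(y0,y1,x0,x1) in dict(wedge=(125,190,245,325),lid=(190,235,90,230),bench=(0,95,340,480)).items():
    print(n,cv2.phaseCorrelate(a[y0:y1,x0:x1].copy(),b[y0:y1,x0:x1].copy()))
env.movel([.60,.08,.35],rate=.3);env.pause(.3)
P=[ (c,[(np.round(r['at'],3).tolist(),round(r['score'],2)) for r in tip_of('scene',c)]) for c in ('stud_point','spray_can','spare_gauge','spanner','wedge_heel') if viewer.read_camera('scene')]
print(*P,sep='\n');print(env.sense()['t'],env.sense()['wrist_force'])
```

```text
wedge ((0.18928404887790862, -0.4498522382008261), 0.7547859887282053)
lid ((-0.014270107763735496, -0.7373623755982237), 1.0193376669177303)
bench ((-0.3016015679930888, -1.6151741350985418), 0.26297061255684606)
('stud_point', [([0.604, -0.114, -0.001], 0.83)])
('spray_can', [([0.693, 0.381, -0.001], 0.69)])
('spare_gauge', [([0.415, 0.352, 0.001], 0.78)])
('spanner', [([0.575, 0.366, 0.001], 0.58)])
('wedge_heel', [([0.714, 0.064, 0.015], 0.87), ([0.609, -0.017, 0.006], 0.81), ([0.572, 0.364, -0.003], 0.47)])
40.35 [-0.8057  0.4273  1.3268]
```

```bash
python3 -c "
from h import *
workorder.finish_job();print(env.sense()['t'])"
```

```text
the job is handed in; nothing more can be done
the job is handed in; nothing more can be done
```

The wedge is under the bare stud, the tester no longer rocks, and the job is handed in at about 40 s of the 64 s allowed. No verdict is reported.

- **Wedge:** I used the smallest of the three look-alikes. It took two light sideways nudges at the heel to aim it, because the first one barely touched it. I then pushed it thin edge first with the flat of the shut fingers. It met the stud with the fingertip at about y = 0, and I stopped at 10.4 N, about 6 mm farther on.
- **Position:** the wedge's middle line passes within about 2 mm of the stud (24 mm allowed).
- **Press test:** I pressed the corner with up to about 10.8 N. The tip moved only 0.1 mm between 4.9 N and 10.8 N, against the 2 mm limit.
- **After pressing:** wedge and tester showed no relative shift beyond about 0.3 px, and the stud, wedge heel and three bystanders were found where they had been, within measuring error. The hand was clear at z = 0.35 m.

**Checks that failed or disagreed:**
- My depth-image fit of the wedge axis gave a slope of 0.127. The corner measurement gave 0.034 and fitted the known size, so I used that.
- The bench patch in the last picture comparison matched poorly (response 0.26), so I disregarded it.
- The wedge's residual load on the stud with the hand off could not be measured. I inferred it from the push force and the firm press.

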